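# Prise open the blue logger's snap-fit battery cover

### The arm

A 7-joint arm with a two-finger parallel gripper is mounted at the origin on a cart in front of the work surface, level with it; the furniture and walls round the work are solid. World frame = base frame: x ahead of the robot, y to its left, z up, the work surface at z = 0. Lengths are in m, angles in rad, forces in N, time in s.
With the tool pointing down it reaches from about 0.425 to 0.875 m from the base axis. Payload 4.7 kg.
Tool frame: the origin (TCP) lies midway between the tips of the shut fingers; the grasp point (between the pads) lies 19 mm behind it; z points along the fingers, y is the line along which they close (so a half turn about z gives the same grasp; the last joint's range is limited). The gripper opens to 87 mm and grips with 3 to 60 N. Pads are 19 mm wide; open, the fingers measure 117 mm over their backs; the gripper's body (75 mm by 190 mm) begins 51 mm behind the grasp point.
Start: joints at [-1.322, 0.321, -0.07, 1.45, 0.023, 1.371, -0.057], TCP at [0.151, 0.632, 0.223] pointing down, gripper open.
Joint ranges: [-2.86, 2.86], [-0.3, 2.09], [-1.38, 1.24], [0.06, 2.45], [-1.56, 4.7], [0.09, 2.05], [-2.69, 2.69]. Speed limits (rad/s): [2.57, 2.57, 3.14, 3.14, 3.14, 3.14, 3.14].

### API

Orientations are given as a rotation vector (axis times angle).
In Python, from bench import ctrl, readout, get_image, camera_model, close_job gives the robot as it stands (ctrl), with the cameras as plain functions, the readings (readout) and the job as plain functions.
- The arm moves only by the tool inch_along, called after ">>>" in YAML: its name, and indented under it one key for each argument. Schema: {"type":"object","properties":{"rows":{"type":"object","properties":{"ticks":{"type":"array","items":{"type":"array","items":{"type":"number"},"minItems":5,"maxItems":5},"minItems":1,"maxItems":20}},"additionalProperties":false,"required":["ticks"]},"force":{"type":"number"},"only":{"type":"string"},"quiet":{"type":"boolean"},"lines":{"type":"string"}},"required":["rows"],"additionalProperties":false}. rows is an object whose key "ticks" holds a list of rows, 1 to 20 of them, each of 5 numbers: dx, dy, dz in normalised numbers (1 is 0.8 m), then a turn about the tool's z in fractions of the full range, 1 being 180 degrees, then the opening from 0.0 (shut) to 1.0 (fully open); each row is the pose to reach, as a shift and turn from the pose commanded when the call began, along the tool's axes at that moment; what a row does not reach only later rows make up. A row lasts 1/10 s, in which the tool goes at most 0.05 m and 0.15 rad, less where a joint would pass 70% of its speed; a pose out of reach is approached as far as the arm can. The fingers move at their own pace and stop on an object; force is the grip in N (left out, the last holds). Time passes only in rows, so rows that do not move let the fingers close. The tool returns the time, the measured TCP pose, the force, the opening and the grip force at its end. only (a regular expression) keeps the lines of the reply that match it, lines (a string "A,B") keeps lines A to B, and quiet returns only ok. Input that does not fit is refused with a message, and nothing moves.
- readout.get_state(): the state, without advancing time (a new reading comes with each control period).
- get_image(name): name is "scene" or "top"; returns the picture (400x640x3 uint8, red, green, blue); there is no depth.
- camera_model(name): a dict with "vertical_fov" (degrees; the focal length in pixels is half the picture's height over the tangent of half this angle, whatever the lens; pixels are square), "cx", "cy" (the principal point, pixels), "rvec" (rotation vector, rad) and "tvec" (3), from world to camera coordinates, as OpenCV has them. Camera axes: x right, y down, z forward; pixel columns grow to the right and rows downward; lengths in m; the calibration is good to about 2 mm. A picture is of the moment at which its call begins. camera_model takes no time and is no camera call.
- close_job(): hands the job in; it is judged then, once.
The state is a dict: "time": time; "joint_positions": joint angles; "qd": joint speeds; "joint_torque": joint torques, N m; "position": TCP position; "tool_rot": TCP orientation; "ft_force": force on the tool from outside, world axes, zero at the start; "torque": the same for the moment, N m; "grip_width": opening from 0.0 (shut) to 1.0 (fully open); "grip_force": force on a finger pad.
Only numpy, scipy, OpenCV 4.12 (cv2) and the standard library are available. Lean on these libraries where they do the work, as an engineer would, in place of code of your own. Each camera call takes 0.05 s, during which the arm holds its last target. There are 200 camera calls.

### The job

Two small white data loggers stand side by side on the bench; pick up the green-handled flat pry tool lying in front of them, push its blade into the notch under the front edge of the blue cover, and prise that cover up until it has snapped free and stands open at about 25 degrees or more. Use the tool, not the gripper, on the cover, and leave the orange cover shut. Then lay the tool down flat on the bench again and let go of it.

Things in the scene. Friction and masses are not known exactly. Their poses are not given: they have to be found in the camera images.
- pry_tool: Loose pry tool, 70 g, lying flat. Green handle 80 long (x), 20 wide (y), 24 mm high; grip it across the 20 mm. A steel blade 16 wide, 3 mm thick stands out 45 mm from its front end at half height, the first 7 mm in a dark collar 12 mm high. Origin: centre of the handle's underside; x towards the blade, z up. Blade tip at x = 85, mid-plane at z = 12, centre of mass near x = 14 mm.
- blue_notch (a point): Centre of the pry notch's mouth, mid front face of the white logger with the blue cover, 51 mm above the bench. x level, straight into the logger, y left, z up. Opening 38 wide, 14 mm high, runs in 60 mm or more; floor 7 mm below, ceiling 7 mm above = the cover's underside. Logger: 84 deep, 72 wide, 64 mm high, screwed to the bench; an orange-covered twin stands left or right of it.
- blue_cover (a joint): Blue cover, a plate 82 deep, 72 wide, 6 mm thick, three black ribs over the notch. Hinged on its far edge: level line parallel to the notch's y, 82 mm behind the mouth, 7 mm above the notch point. 0 rad = snapped shut, grows as the front edge rises, to 1.5. The snap holds with about 3 N at the front edge, lets go within 0.15 rad; then the hinge is slightly stiff and it stays where it is left.
- orange_cover (a joint): Orange cover of the twin logger, built alike; 0 rad = shut. It must stay shut. (To the left of the loggers, between them and the arm's start, stand two white readers 150 mm high: pass over them with the fingertips above 0.2 m.)

How it is judged:
By the outcome, as a careful person would: the job done as asked, in the order asked, and still so for the second after the job is handed in, with the robot touching nothing.
It also fails if it takes over 48 s, if anything falls off the work surface, if the arm or the gripper's body presses on something with over 40 N, if the wrist force passes 120 N, or if a joint passes its speed limit or range.

## Working session

There is one attempt and no reset: what is moved stays moved. The work goes in short steps, Python scripts to look and compute and a tool call to move; the robot and the scene stay as the last step left them, time stands still between calls to the robot, and variables do not carry over. Pictures are saved under pics/ and viewed, at most 12 in all, crops included, and the job is handed in when it is done.

```bash
ls; mkdir -p pics
```

Run:
```python
from bench import ctrl, readout, get_image, camera_model, close_job
import cv2
for n in("scene","top"):
    cv2.imwrite(f"pics/{n}0.png",get_image(n)[:,:,::-1]); print(n,camera_model(n))
s=readout.get_state(); print(s)
```

```text
bench.py
pics
scene {'vertical_fov': 48.02022862283472, 'cx': 325.0175215237676, 'cy': 198.96178677157403, 'rvec': array([ 2.24517655, -1.11334771,  0.38040701]), 'tvec': array([-0.64899428,  0.18854433,  0.81671067])}
top {'vertical_fov': 54.2274404306107, 'cx': 328.42365247414637, 'cy': 196.41974626159833, 'rvec': array([ 2.14704167, -2.17654175,  0.12342091]), 'tvec': array([-0.36872614,  0.53005532,  0.84742442])}
{'time': 0.1, 'joint_positions': array([-1.32188166,  0.3217758 , -0.07010622,  1.45158966,  0.02256054,
        1.37077219, -0.05689777]), 'qd': array([ 0.00053264, -0.00037836,  0.00030642, -0.00229832, -0.00235516,
       -0.0016206 ,  0.00182906]), 'joint_torque': array([-1.81346854e-04, -4.92570376e+01, -4.05796096e-01, -3.13401461e+01,
       -6.43779687e-02,  3.95997043e-02,  8.34085176e-05]), 'position': array([0.15113346, 0.63166607, 0.22153513]), 'tool_rot': array([-3.67912787e-01, -3.11981450e+00,  2.75073239e-03]), 'ft_force': array([-0.36840253,  0.08196943,  0.08021826]), 'torque': array([0.02558653, 0.04670176, 0.01413821]), 'grip_force': 0.0, 'grip_width': 0.9982085112997309}
```

View pics/scene0.png

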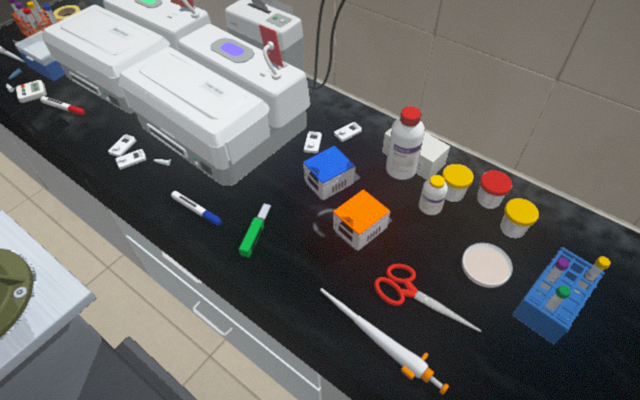

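View pics/top0.png

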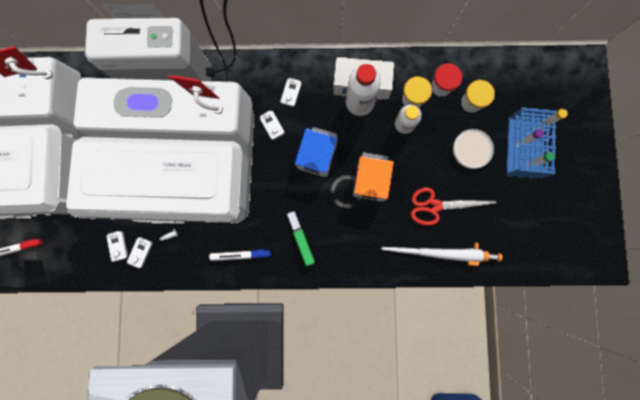

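The blue logger is at top (317,152) and scene (330,172), the orange one at top (374,177), and the green tool at top (302,238) and scene (254,230) with its blade towards the loggers. I'll enlarge these areas.

Run:
```python
import cv2
a=cv2.imread("pics/top0.png")[120:270,270:400]; cv2.imwrite("pics/t1.png",cv2.resize(a,None,fx=4,fy=4,interpolation=cv2.INTER_CUBIC))
a=cv2.imread("pics/scene0.png")[140:265,230:400]; cv2.imwrite("pics/s1.png",cv2.resize(a,None,fx=4.7,fy=4.7,interpolation=cv2.INTER_CUBIC))
```

```text
(no output)
```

View pics/t1.png

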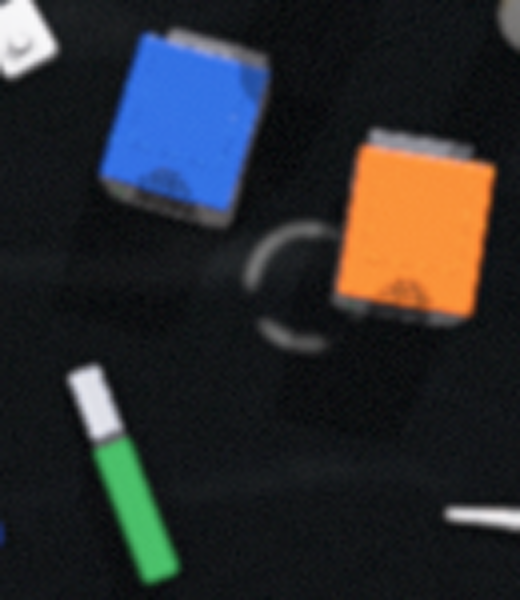

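View pics/s1.png

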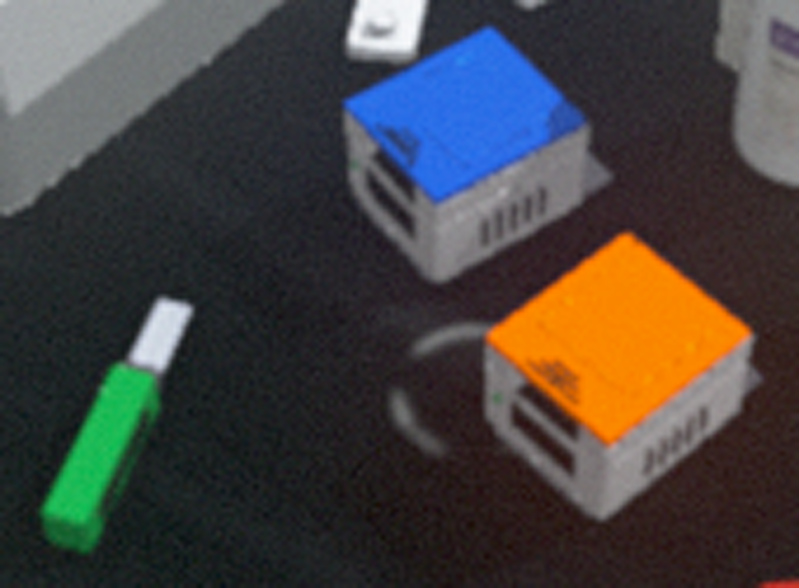

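The blue cover's front edge with its ribs faces the tool. In the top view its corners are near (295,165), (328,173), (337.5,136) and (306,128), and the notch is the upper dark slot on the front face. Next I'll fit the poses from both views.

Create h.py:
```python
import numpy as np, cv2
from bench import ctrl, readout, get_image, camera_model, close_job
from scipy.optimize import least_squares
from scipy.spatial.transform import Rotation as R
def proj(n,P):
    m=camera_model(n); f=200/np.tan(np.radians(m["vertical_fov"])/2)
    K=np.array([[f,0,m["cx"]],[0,f,m["cy"]],[0,0,1.]])
    return cv2.projectPoints(np.array(P,float),m["rvec"],m["tvec"],K,None)[0][:,0]
def fit(obs,x0):
    "obs: name->(local pts, px); pose x,y,yaw"
    def W(p,L):
        c,s=np.cos(p[2]),np.sin(p[2]); L=np.array(L,float)
        return np.c_[p[0]+c*L[:,0]-s*L[:,1],p[1]+s*L[:,0]+c*L[:,1],L[:,2]]
    r=least_squares(lambda p:np.concatenate([(proj(n,W(p,L))-px).ravel() for n,(L,px) in obs.items()]),x0,loss="soft_l1")
    return r.x,r.fun.reshape(-1,2)
top=lambda a:(np.array(a)+.5)/4-.5+[270,120]
sc=lambda a:(np.array(a)+.5)/4.7-.5+[230,140]
def tool_axes(s=None):
    s=s or readout.get_state(); return R.from_rotvec(s["tool_rot"]).as_matrix()
```

Run:
```python
from h import *
np.set_printoptions(precision=4,suppress=True)
def cov(z=.064): return [[0,.036,z],[0,-.036,z],[.082,-.036,z],[.082,.036,z]]
T=top([[100,180],[232,212],[270,67],[145,33]]);S=sc([[345,102],[437,203],[590,125],[490,27]])
for o in ({"top":(cov(),T)},{"scene":(cov(),S)},{"top":(cov(),T),"scene":(cov(),S)}):
    p,r=fit(o,[.7,0,0]);print("blue",p,r.tolist())
T=top([[335,297],[472,317],[496,162],[360,145]]);S=sc([[487,342],[608,445],[752,330],[630,232]])
p,r=fit({"top":(cov(),T),"scene":(cov(),S)},[.7,0,0]);print("orange",p,abs(r).max())
L=[[-.04,.01,.024],[-.04,-.01,.024],[.04,-.01,.024],[.04,.01,.024],[.085,.008,.0135],[.085,-.008,.0135]]
T=top([[147,585],[180,570],[130,435],[95,448],[67,377],[100,363]]);S=sc([[43,515],[93,522],[158,373],[115,362],[160,297],[193,306]])
for o in ({"top":(L,T)},{"scene":(L,S)},{"top":(L,T),"scene":(L,S)}):
    p,r=fit(o,[.5,0,0.3]);print("tool",p,r.round(1).tolist())
s=readout.get_state();print(tool_axes())
```

```text
blue [ 0.5837 -0.3397 -0.2768] [[0.8573164848239685, -0.7685063541817101], [-0.2692813882581504, -0.30377759304980145], [-0.05101173336248621, 0.418780339442236], [-0.365183681144174, 0.6361503579365717]]
blue [ 0.5832 -0.3392 -0.3055] [[-0.14831642073528428, 0.3460464367725251], [-0.09854860010864286, 0.036741498529977434], [-0.31360569460747456, -0.7188195390253327], [0.6896711793249324, 0.24840251084549436]]
blue [ 0.5836 -0.3393 -0.2889] [[0.7550344908058264, -0.8917128962400511], [-0.48005434987766193, -0.04563666215375406], [0.17790181147000794, 0.788922814387746], [-0.032383027816706544, 0.632285068188537], [-0.22247502664549756, 0.3974435243905816], [0.307193614341827, -0.17020429659504543], [-0.3325876547997382, -1.2990369584703103], [0.25009506114218993, -0.0605693198289714]]
orange [ 0.5211 -0.4683 -0.1765] 1.49728482819134
tool [ 0.413  -0.32    0.3653] [[-0.0, -0.3], [0.1, 0.0], [-0.4, 0.2], [0.0, 0.3], [1.1, -0.6], [-0.6, 0.3]]
tool [ 0.4126 -0.3211  0.385 ] [[0.3, -0.1], [-0.5, 0.8], [0.3, -0.4], [0.1, -0.2], [-0.2, 0.1], [0.0, -0.2]]
tool [ 0.4128 -0.3205  0.3762] [[0.4, -0.3], [0.5, 0.0], [-0.4, 0.3], [0.1, 0.5], [1.0, -0.3], [-0.8, 0.5], [-0.0, -0.4], [-0.9, 0.5], [0.3, -0.6], [0.1, -0.4], [0.0, -0.0], [0.2, -0.3]]
[[-0.9726  0.2326 -0.0004]
 [ 0.2326  0.9726 -0.0017]
 [-0.     -0.0018 -1.    ]]
```

Run:
```python
from h import *
np.set_printoptions(precision=3,suppress=True)
A=tool_axes();p0=np.array([.151,.632,.2225])
for w in ([.40,.50,.26],[.58,.10,.26],[.4361,-.3113,.10],[.4361,-.3113,.004]): print(w,A.T@(np.array(w)-p0))
# reader right edge corners at z=.15 from top view
m=camera_model("top");f=200/np.tan(np.radians(m["vertical_fov"])/2);Rm=cv2.Rodrigues(m["rvec"])[0];C=-Rm.T@m["tvec"]
for uv in ([250,85],[240,215],[249,218]):
  for z in (.15,.0):
    d=Rm.T@[(uv[0]-m["cx"])/f,(uv[1]-m["cy"])/f,1];print(uv,z,C+d*(z-C[2])/d[2])
```

```text
[0.4, 0.5, 0.26] [-0.273 -0.071 -0.037]
[0.58, 0.1, 0.26] [-0.541 -0.418 -0.037]
[0.4361, -0.3113, 0.1] [-0.497 -0.851  0.124]
[0.4361, -0.3113, 0.004] [-0.497 -0.851  0.22 ]
[250, 85] 0.15 [ 0.738 -0.222  0.15 ]
[250, 85] 0.0 [ 0.801 -0.191  0.   ]
[240, 215] 0.15 [ 0.477 -0.205  0.15 ]
[240, 215] 0.0 [ 0.488 -0.171  0.   ]
[249, 218] 0.15 [ 0.471 -0.222  0.15 ]
[249, 218] 0.0 [ 0.481 -0.192  0.   ]
```

Units first: shifts go in shares of 0.8 m and turns go in shares of 180 degrees. So -0.54 m / 0.8 = -0.675, -0.42 m / 0.8 = -0.525, 0.15 rad / 3.1416 = 0.0477.

>>> inch_along:
  rows: {"ticks": [[-0.125,-0.025,-0.0463,0.0477,1],[-0.3375,-0.0875,-0.0463,0.0955,1],[-0.3375,-0.0875,-0.0463,0.1432,1],[-0.3375,-0.0875,-0.0463,0.191,1],[-0.3375,-0.0875,-0.0463,0.2387,1],[-0.3375,-0.0875,-0.0463,0.2865,1],[-0.675,-0.525,-0.0463,0.3342,1],[-0.675,-0.525,-0.0463,0.382,1],[-0.675,-0.525,-0.0463,0.4297,1],[-0.675,-0.525,-0.0463,0.4775,1],[-0.675,-0.525,-0.0463,0.5252,1],[-0.675,-0.525,-0.0463,0.573,1],[-0.675,-0.525,-0.0463,0.6207,1],[-0.675,-0.525,-0.0463,0.6685,1],[-0.675,-0.525,-0.0463,0.7162,1],[-0.675,-0.525,-0.0463,0.7639,1]]}

```text
time: 1.7
position: [0.5805, 0.089, 0.2597]
tool_rot: [3.044, 0.759, 0.0]
ft_force: [-0.5, -0.5, -0.4]
grip_width: 1.002
grip_force: 0.0
```

Run:
```python
from h import *
s=readout.get_state();A=tool_axes(s);print(s["joint_positions"].round(2),A.round(4))
yaw=np.arctan2(A[1,0],A[0,0]);print(yaw, "turn about tool z:",yaw-.376)
g=np.array([.4361,-.3113,.10]);print(A.T@(g-s["position"]))
m=camera_model("scene");f=200/np.tan(np.radians(m["vertical_fov"])/2);Rm=cv2.Rodrigues(m["rvec"])[0];C=-Rm.T@m["tvec"]
for uv,z in (([230,183],0),([308,130],0),([309,75],.15),([270,125],.15)):
    d=Rm.T@[(uv[0]-m["cx"])/f,(uv[1]-m["cy"])/f,1];print(uv,z,C+d*(z-C[2])/d[2])
```

```text
[-0.72  0.19  0.6   1.58 -0.1   1.41 -1.19] [[ 8.830e-01  4.694e-01  1.300e-03]
 [ 4.694e-01 -8.830e-01 -4.200e-03]
 [-8.000e-04  4.300e-03 -1.000e+00]]
0.4886392489302376 turn about tool z: 0.11263924893023758
[-0.31526522  0.28495288  0.16115409]
[230, 183] 0 [ 0.49227769 -0.17642812  0.        ]
[308, 130] 0 [ 0.72906796 -0.20710638  0.        ]
[309, 75] 0.15 [ 0.74427823 -0.2050065   0.15      ]
[270, 125] 0.15 [ 0.57129661 -0.24486937  0.15      ]
```

In the tool's units: -0.315 m / 0.8 = -0.3938, 0.285 m / 0.8 = 0.3563, 0.113 rad / 3.1416 = 0.036.

>>> inch_along:
  rows: {"ticks": [[-0.3938,0.3563,0,0.036,1],[-0.3938,0.3563,0,0.036,1],[-0.3938,0.3563,0,0.036,1],[-0.3938,0.3563,0,0.036,1],[-0.3938,0.3563,0,0.036,1],[-0.3938,0.3563,0,0.036,1],[-0.3938,0.3563,0,0.036,1],[-0.3938,0.3563,0,0.036,1],[-0.3938,0.3563,0,0.036,1],[-0.3938,0.3563,0.0625,0.036,1],[-0.3938,0.3563,0.125,0.036,1],[-0.3938,0.3563,0.2,0.036,1],[-0.3938,0.3563,0.2,0.036,1],[-0.3938,0.3563,0.2,0.036,1],[-0.3938,0.3563,0.2,0.036,1]]}

```text
time: 3.2
position: [0.443, -0.305, 0.1017]
tool_rot: [3.079, 0.614, 0.004]
ft_force: [0.6, -0.2, 1.3]
grip_width: 1.002
grip_force: 0.0
```

Run:
```python
from h import *
s=readout.get_state();A=tool_axes(s);print(s["joint_positions"].round(2))
print(np.arctan2(A[1,0],A[0,0])-.376,A.T@(np.array([.4361,-.3113,.004])-s["position"]))
cv2.imwrite("pics/t2.png",cv2.resize(get_image("top")[120:290,220:400,::-1],None,fx=3,fy=3,interpolation=cv2.INTER_CUBIC))
```

```text
[-0.27  0.25  0.93  1.91 -0.23  1.09 -0.42]
0.017790087662652387 [-0.0089843   0.00297882  0.09764682]
```

View pics/t2.png

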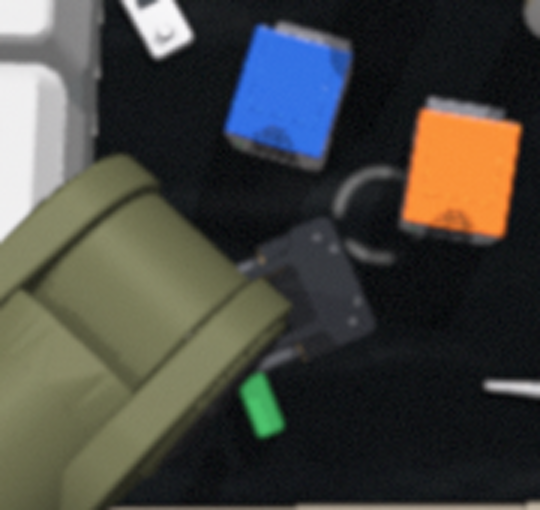

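The gripper is lined up with the tool: its body lies across the handle, and the handle's rear end shows at crop (262,405).

In the tool's units: 0.098 m / 0.8 = 0.1225, 0.085 m / 0.8 = 0.1063, 0.018 rad / 3.1416 = 0.0057.

>>> inch_along:
  rows: {"ticks": [[-0.0113,0.0038,0.0375,0.0057,1],[-0.0113,0.0038,0.075,0.0057,1],[-0.0113,0.0038,0.1063,0.0057,1],[-0.0113,0.0038,0.1225,0.0057,1],[-0.0113,0.0038,0.1225,0.0057,1],[-0.0113,0.0038,0.1225,0.0057,1]]}

```text
time: 3.85
position: [0.4358, -0.3109, 0.0032]
tool_rot: [3.085, 0.587, 0.003]
ft_force: [-0.6, -0.8, 0.1]
grip_width: 1.0
grip_force: 0.0
```

Run:
```python
from h import *
s=readout.get_state();A=tool_axes(s);print(s["joint_positions"].round(2))
print(np.arctan2(A[1,0],A[0,0])-.376,A.T@(np.array([.4361,-.3113,.004])-s["position"]))
```

```text
[-0.16  0.4   0.86  1.98 -0.38  0.92 -0.3 ]
1.4525897276906896e-05 [ 0.00014078  0.00045656 -0.00080571]
```

>>> inch_along:
  rows: {"ticks": [[0,0,0,0,0],[0,0,0,0,0],[0,0,0,0,0],[0,0,0,0,0],[0,0,0,0,0],[0,0,0,0,0],[0,0,0,0,0],[0,0,0,0,0]]}
  force: 60

```text
time: 4.65
position: [0.4345, -0.3102, 0.0015]
tool_rot: [-3.086, -0.587, 0.0]
ft_force: [-0.6, -0.5, 0.0]
grip_width: 0.354
grip_force: 0.0
```

>>> inch_along:
  rows: {"ticks": [[0,0,-0.0375,0,0],[0,0,-0.075,0,0],[0,0,-0.1125,0,0],[0,0,-0.15,0,0],[0,0,-0.15,0,0],[0,0,-0.15,0,0]]}

```text
time: 5.25
position: [0.4349, -0.3101, 0.1219]
tool_rot: [3.086, 0.587, 0.002]
ft_force: [1.1, 0.1, 0.3]
grip_width: 0.01
grip_force: 0.0
```

Run:
```python
from h import *
s=readout.get_state();A=tool_axes(s);print(s["joint_positions"].round(2),A.round(3))
for n in("top","scene"):cv2.imwrite(f"pics/{n}3.png",get_image(n)[:,:,::-1])
```

```text
[-0.29  0.21  0.96  1.89 -0.2   1.13 -0.45] [[ 0.93   0.367  0.001]
 [ 0.367 -0.93   0.   ]
 [ 0.001  0.    -1.   ]]
```

View pics/scene3.png

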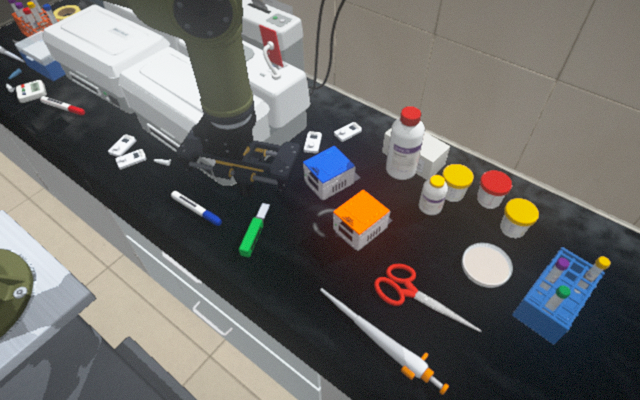

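The fingers had not finished closing when I lifted, and the tool still lies where it was, at scene (254,230). I'll go back down with the fingers open and allow more time to close.

>>> inch_along:
  rows: {"ticks": [[0,0,0,0,0.7],[0,0,0,0,0.7],[0,0,0,0,0.7],[0,0,0,0,0.7],[0,0,0,0,0.7],[0,0,0,0,0.7],[0,0,0,0,0.7],[0,0,0,0,0.7],[0,0,0,0,0.7],[0,0,0,0,0.7]]}

```text
time: 6.35
position: [0.4346, -0.3102, 0.1216]
tool_rot: [-3.086, -0.587, -0.0]
ft_force: [0.0, -0.1, 0.2]
grip_width: 0.692
grip_force: 0.0
```

Run:
```python
from h import *
s=readout.get_state();A=tool_axes(s)
print(np.arctan2(A[1,0],A[0,0])-.376,A.T@(np.array([.4361,-.3113,.004])-s["position"]))
# check tool unchanged
d=cv2.absdiff(cv2.imread("pics/scene0.png"),cv2.imread("pics/scene3.png"))[200:260,235:275];print(d.mean(),d.max())
```

```text
-7.776268410125686e-05 [0.00100338 0.00158803 0.11757169]
8.905138888888889 144
```

Run:
```python
import cv2,numpy as np
for n in("scene0","scene3","top0","top3"):
    a=cv2.imread(f"pics/{n}.png").astype(int); m=(a[...,1]>a[...,0]*1.5)&(a[...,1]>a[...,2]*1.5)&(a[...,1]>80)
    r=(slice(195,265),slice(230,280)) if n[0]=="s" else (slice(200,275),slice(280,325))
    y,x=np.nonzero(m[r]);print(n,len(x),x.mean()+r[1].start,y.mean()+r[0].start,x.min(),x.max(),y.min(),y.max())
```

```text
scene0 455 250.45934065934065 236.52307692307693 9 33 22 61
scene3 471 250.01910828025478 236.60934182590233 9 32 22 61
top0 368 303.79619565217394 247.50271739130434 13 34 30 65
top3 117 308.3931623931624 258.7521367521367 23 34 52 65
```

In the tool's units: 0.117 m / 0.8 = 0.1463, 0.09 m / 0.8 = 0.1125.

>>> inch_along:
  rows: {"ticks": [[0.0013,0.0013,0.0375,0,0.7],[0.0013,0.0013,0.075,0,0.7],[0.0013,0.0013,0.1125,0,0.7],[0.0013,0.0013,0.1463,0,0.7],[0.0013,0.0013,0.1463,0,0.5],[0.0013,0.0013,0.1463,0,0],[0.0013,0.0013,0.1463,0,0],[0.0013,0.0013,0.1463,0,0],[0.0013,0.0013,0.1463,0,0],[0.0013,0.0013,0.1463,0,0],[0.0013,0.0013,0.1463,0,0],[0.0013,0.0013,0.1463,0,0],[0.0013,0.0013,0.1463,0,0],[0.0013,0.0013,0.1463,0,0],[0.0013,0.0013,0.1463,0,0]]}
  force: 60

```text
time: 7.85
position: [0.4361, -0.3106, 0.0049]
tool_rot: [-3.086, -0.587, -0.001]
ft_force: [-1.3, 1.6, 5.0]
grip_width: 0.224
grip_force: 60.0
```

In the tool's units: -0.14 m / 0.8 = -0.175, -0.07 m / 0.8 = -0.0875, 0.665 rad / 3.1416 = 0.2117.

>>> inch_along:
  rows: {"ticks": [[0,0,-0.0375,0,0],[0,0,-0.0875,0,0],[0,0,-0.1375,0,0],[0,0,-0.175,0,0],[0,0,-0.175,0.0318,0],[0,0,-0.175,0.0637,0],[0,0,-0.175,0.0955,0],[0,0,-0.175,0.1273,0],[0,0,-0.175,0.1592,0],[0,0,-0.175,0.191,0],[0,0,-0.175,0.2117,0],[0,0,-0.175,0.2117,0],[0,0,-0.175,0.2117,0]]}

```text
time: 9.15
position: [0.4356, -0.3108, 0.1442]
tool_rot: [3.109, -0.45, -0.001]
ft_force: [-0.2, 0.5, -1.3]
grip_width: 0.222
grip_force: 60.0
```

Create plan.py:
```python
from h import *
import sys
np.set_printoptions(precision=4,suppress=True)
N=np.array([.5836,-.3393]);Y=-.2889;u=np.array([np.cos(Y),np.sin(Y)]);l=np.array([-u[1],u[0]])
def rel(tip_in,off,bz,g=.060,bo=.007):
    s=readout.get_state();A=tool_axes(s)
    t=np.r_[N+u*(tip_in-g)+l*off,bz-bo]
    return A.T@(t-s["position"]),"turn",np.arctan2(A[1,0],A[0,0])-Y
```

Run:
```python
from plan import *
print(readout.get_state()["joint_positions"].round(2))
print(rel(-.015,-.008,.15),rel(-.015,-.008,.0505))
```

```text
[-0.4   0.22  1.1   1.87 -0.21  1.18 -1.09]
(array([ 0.075 , -0.0067,  0.0012]), 'turn', np.float64(0.0011847182755330143)) (array([ 0.0751, -0.0067,  0.1007]), 'turn', np.float64(0.0011847182755330143))
```

In the tool's units: 0.1 m / 0.8 = 0.125, -0.0067 m / 0.8 = -0.0084.

>>> inch_along:
  rows: {"ticks": [[0.05,-0.0084,0,0,0],[0.0938,-0.0084,0,0,0],[0.0938,-0.0084,0,0,0],[0.0938,-0.0084,0.0375,0,0],[0.0938,-0.0084,0.075,0,0],[0.0938,-0.0084,0.1,0,0],[0.0938,-0.0084,0.125,0,0],[0.0938,-0.0084,0.125,0,0],[0.0938,-0.0084,0.125,0,0]]}

```text
time: 10.05
position: [0.5091, -0.3259, 0.0448]
tool_rot: [3.109, -0.452, -0.001]
ft_force: [-0.1, -0.4, -0.2]
grip_width: 0.224
grip_force: 60.0
```

Run:
```python
from plan import *
print(readout.get_state()["joint_positions"].round(2),rel(-.015,-.005,.0505),rel(.022,-.005,.0505))
a=cv2.resize(get_image("scene")[120:240,240:400,::-1],None,fx=4,fy=4,interpolation=cv2.INTER_CUBIC)
b=cv2.resize(get_image("top")[120:240,240:400,::-1],None,fx=4,fy=4,interpolation=cv2.INTER_CUBIC)
cv2.imwrite("pics/s4.png",a);cv2.imwrite("pics/t4.png",b)
```

```text
[-0.21  0.53  0.94  1.79 -0.48  1.07 -0.96] (array([ 0.0002, -0.0034,  0.0013]), 'turn', np.float64(-0.00016759118778814086)) (array([ 0.0372, -0.0034,  0.0013]), 'turn', np.float64(-0.00016759118778814086))
```

View pics/s4.png

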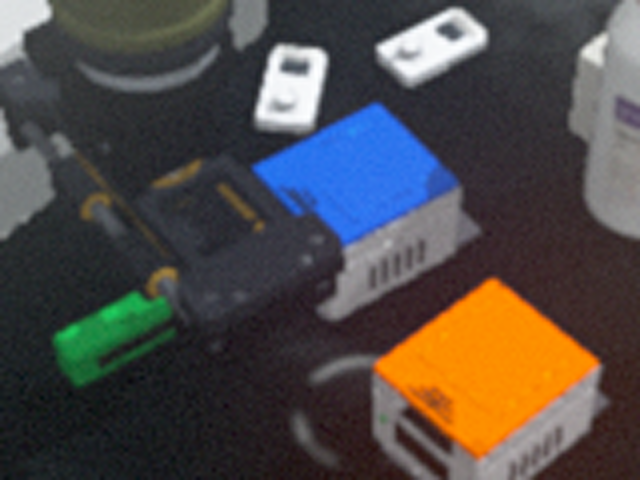

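View pics/t4.png

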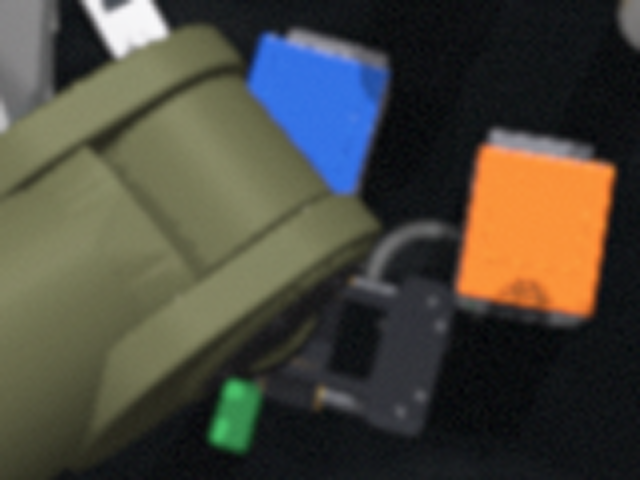

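Both views show the tool held level in the hand with the blade hidden. The handle's rear top corners are near top crop (208,443) and (252,453). I'll compare those with the predicted positions.

Run:
```python
from plan import *
s=readout.get_state();p=s["position"];g=p[:2]
bz=p[2]+.007
P=[np.r_[g+u*(-.065)+l*k,bz+z] for k in(.01,-.01) for z in(.012,-.012)]
for n in("top","scene"): print(n,((proj(n,P)-[240,120])*4).tolist())
print(bz)
```

```text
top [[210.16514795437797, 438.3907606497843], [214.22167745822298, 439.71174783545575], [246.11194737627443, 448.6086512674368], [249.17243312146047, 449.6466406814143]]
scene [[54.567712644991616, 331.05004977491956], [60.96676258992511, 360.94315132166173], [75.67924829540834, 357.3715680516666], [81.70376980374658, 387.0509409216096]]
0.05291170852467766
```

The prediction matches within a couple of crop pixels, so I'll insert the blade.

In the tool's units: 0.037 m / 0.8 = 0.0463, 0.032 m / 0.8 = 0.04.

>>> inch_along:
  rows: {"ticks": [[0,-0.0043,0.0013,0,0],[0.01,-0.0043,0.0013,0,0],[0.02,-0.0043,0.0013,0,0],[0.03,-0.0043,0.0013,0,0],[0.04,-0.0043,0.0013,0,0],[0.0463,-0.0043,0.0013,0,0],[0.0463,-0.0043,0.0013,0,0]]}

```text
time: 10.85
position: [0.5468, -0.3333, 0.0434]
tool_rot: [3.108, -0.452, 0.0]
ft_force: [0.1, -0.4, -1.2]
grip_width: 0.224
grip_force: 60.0
```

```bash
python3 -c "
from plan import *
print(readout.get_state()['joint_positions'].round(2),rel(.022,-.005,.051))"
```

```text
[-0.17  0.6   0.9   1.69 -0.52  1.11 -0.98] (array([-0.001 ,  0.0003, -0.0006]), 'turn', np.float64(0.0002852191793802361))
```

In the tool's units: -0.012 m / 0.8 = -0.015, -0.009 m / 0.8 = -0.0113.

>>> inch_along:
  rows: {"ticks": [[0,0,-0.0038,0,0],[0,0,-0.0075,0,0],[0,0,-0.0113,0,0],[0,0,-0.015,0,0],[0,0,-0.015,0,0]]}

```text
time: 11.35
position: [0.5458, -0.333, 0.0557]
tool_rot: [3.109, -0.453, -0.0]
ft_force: [0.1, -0.7, -4.6]
grip_width: 0.224
grip_force: 60.0
```

>>> inch_along:
  rows: {"ticks": [[0,0,-0.005,0,0],[0,0,-0.01,0,0],[0,0,-0.015,0,0],[0,0,-0.02,0,0],[0,0,-0.025,0,0],[0,0,-0.03,0,0],[0,0,-0.03,0,0]]}

```text
time: 12.05
position: [0.5463, -0.3332, 0.0804]
tool_rot: [3.109, -0.453, 0.001]
ft_force: [-0.1, 0.7, -0.1]
grip_width: 0.225
grip_force: 60.0
```

Run:
```python
from plan import *
a=cv2.resize(get_image("scene")[120:240,240:400,::-1],None,fx=4,fy=4,interpolation=cv2.INTER_CUBIC)
cv2.imwrite("pics/s5.png",a)
```

```text
(no output)
```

View pics/s5.png

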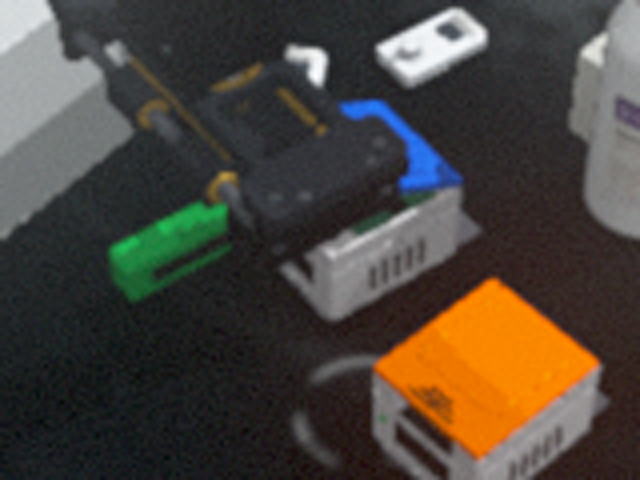

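The cover is free and raised, and the logger's interior shows under it at crop (370,225). I'll lift it further for margin.

In the tool's units: -0.015 m / 0.8 = -0.0188, -0.012 m / 0.8 = -0.015.

>>> inch_along:
  rows: {"ticks": [[0,0,-0.005,0,0],[0,0,-0.01,0,0],[0,0,-0.015,0,0],[0,0,-0.0188,0,0],[0,0,-0.0188,0,0],[0,0,-0.0188,0,0]]}

```text
time: 12.7
position: [0.5462, -0.3332, 0.0948]
tool_rot: [3.109, -0.453, 0.001]
ft_force: [0.8, -0.4, -0.2]
grip_width: 0.224
grip_force: 60.0
```

>>> inch_along:
  rows: {"ticks": [[-0.0188,0,0.0013,0,0],[-0.0375,0,0.0013,0,0],[-0.0625,0,0,0,0],[-0.0875,0,0,0,0],[-0.1125,0,0,0,0],[-0.125,0,0,0,0],[-0.125,0,0,0,0]]}

```text
time: 13.4
position: [0.4494, -0.3043, 0.0946]
tool_rot: [-3.107, 0.454, -0.001]
ft_force: [0.4, 1.0, 0.0]
grip_width: 0.225
grip_force: 60.0
```

Run:
```python
from plan import *
print(readout.get_state()['joint_positions'].round(2))
for n in("scene","top"):cv2.imwrite(f"pics/{n}6.png",get_image(n)[:,:,::-1])
a=cv2.imread("pics/scene6.png")[120:265,210:400]
cv2.imwrite("pics/s6.png",cv2.resize(a,None,fx=4,fy=4,interpolation=cv2.INTER_CUBIC))
```

```text
[-0.36  0.32  1.06  1.9  -0.32  1.1  -1.04]
```

View pics/s6.png

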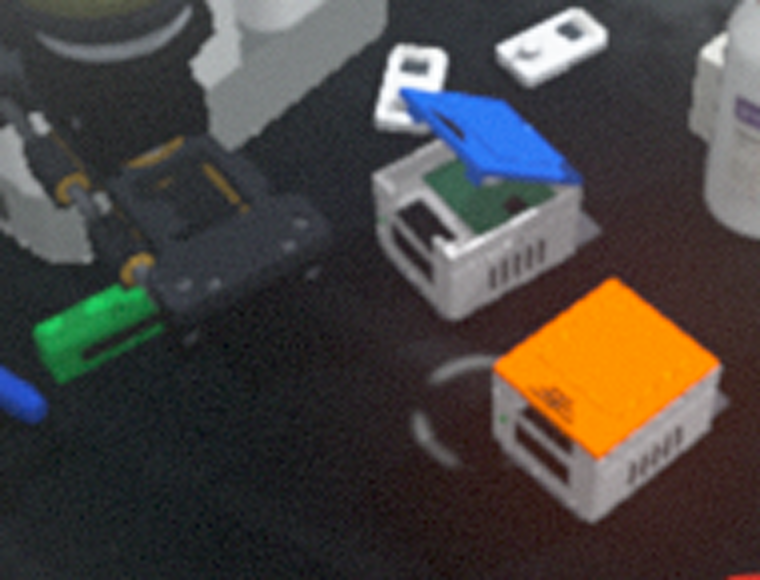

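The blue cover stands well open with its front corner at crop (403,90), and the orange cover is shut. The next script measures the angle and the move back to the tool's original free spot.

Run:
```python
from plan import *
H=N+u*.082
for d in(25,30,35,40):
    t=np.radians(d);P=[]
    for k in(.036,-.036): # top front corners
        P.append(np.r_[H-u*(.082*np.cos(t)+.006*np.sin(t))+l*k,.058+.082*np.sin(t)+.006*np.cos(t)])
    print(d,((proj("scene",P)-[210,120])*4).round(0).tolist())
s=readout.get_state();A=tool_axes(s);print(np.arctan2(A[1,0],A[0,0])-.376,A.T@(np.array([.4361,-.3106,.0053])-s["position"]))
```

```text
25 [[376.0, 116.0], [459.0, 200.0]]
30 [[380.0, 105.0], [464.0, 189.0]]
35 [[385.0, 94.0], [469.0, 178.0]]
40 [[391.0, 84.0], [476.0, 167.0]]
-0.664614755484018 [-0.013   0.0102  0.0897]
```

The cover is at about 36°. I'll lay the tool down.

In the tool's units: 0.084 m / 0.8 = 0.105, 0.075 m / 0.8 = 0.0938, -0.665 rad / 3.1416 = -0.2117.

>>> inch_along:
  rows: {"ticks": [[-0.0163,0.0125,0,-0.0414,0],[-0.0163,0.0125,0,-0.0828,0],[-0.0163,0.0125,0,-0.1241,0],[-0.0163,0.0125,0,-0.1655,0],[-0.0163,0.0125,0,-0.2117,0],[-0.0163,0.0125,0,-0.2117,0],[-0.0163,0.0125,0,-0.2117,0],[-0.0163,0.0125,0.0375,-0.2117,0],[-0.0163,0.0125,0.075,-0.2117,0],[-0.0163,0.0125,0.0938,-0.2117,0],[-0.0163,0.0125,0.105,-0.2117,0],[-0.0163,0.0125,0.105,-0.2117,0],[-0.0163,0.0125,0.105,-0.2117,0]]}

```text
time: 14.8
position: [0.4355, -0.311, 0.0114]
tool_rot: [3.085, 0.586, 0.002]
ft_force: [1.0, -0.0, -0.3]
grip_width: 0.232
grip_force: 60.0
```

```bash
python3 -c "
from plan import *
s=readout.get_state();A=tool_axes(s);print(np.arctan2(A[1,0],A[0,0])-.376,A.T@(np.array([.4361,-.3106,.0053])-s['position']))"
```

```text
-0.0008660603061680372 [ 0.0007 -0.0002  0.0061]
```

In the tool's units: 0.0055 m / 0.8 = 0.0069, 0.004 m / 0.8 = 0.005.

>>> inch_along:
  rows: {"ticks": [[0,0,0.0025,0,0],[0,0,0.005,0,0],[0,0,0.0069,0,0],[0,0,0.0069,0,0],[0,0,0.0069,0,0]]}

```text
time: 15.3
position: [0.4349, -0.3104, 0.0051]
tool_rot: [-3.086, -0.587, -0.0]
ft_force: [1.0, -0.9, -1.2]
grip_width: 0.222
grip_force: 60.0
```

>>> inch_along:
  rows: {"ticks": [[0,0,0,0,0.3],[0,0,0,0,0.8],[0,0,0,0,0.8],[0,0,0,0,0.8],[0,0,0,0,0.8],[0,0,0,0,0.8],[0,0,0,0,0.8],[0,0,0,0,0.8],[0,0,0,0,0.8],[0,0,0,0,0.8]]}

```text
time: 16.3
position: [0.4349, -0.3104, 0.005]
tool_rot: [-3.086, -0.587, -0.0]
ft_force: [0.2, 0.2, -0.0]
grip_width: 0.798
grip_force: 0.0
```

>>> inch_along:
  rows: {"ticks": [[0,0,-0.025,0,0.8],[0,0,-0.0625,0,0.8],[0,0,-0.1125,0,0.8],[0,0,-0.1625,0,0.8],[0,0,-0.225,0,0.8],[0,0,-0.25,0,0.8],[0,0,-0.25,0,0.8],[0,0,-0.25,0,0.8],[0,0,-0.25,0,0.8],[0,0,-0.25,0,0.8]]}

```text
time: 17.3
position: [0.434, -0.3099, 0.2035]
tool_rot: [-3.085, -0.586, 0.004]
ft_force: [-0.3, -0.7, -0.6]
grip_width: 0.798
grip_force: 0.0
```

Run:
```python
from h import *
cv2.imwrite("pics/s7.png",cv2.resize(get_image("scene")[110:265,210:400,::-1],None,fx=3.8,fy=3.8,interpolation=cv2.INTER_CUBIC))
```

```text
(no output)
```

View pics/s7.png

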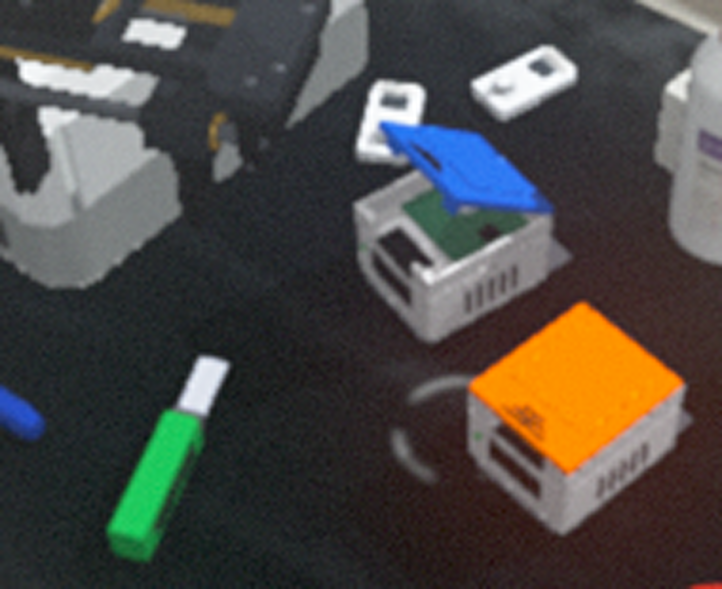

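The tool lies flat with its blade tip at crop (213,362), the blue cover stands open at crop (470,165), the orange cover is shut, and the gripper is clear.

```bash
python3 -c "
from bench import ctrl, readout, get_image, camera_model, close_job
print(close_job())"
```

```text
the job is handed in; nothing more can be done
None
```

The job is handed in: the blue cover was prised free with the tool and stands open at about 36°, the orange cover is still shut, and the pry tool lies flat on the bench, released, after about 17 s of the 48 s.

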